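Short spin on the bench centrifuge

TASK

Give the samples a short spin: press the blue key, then the white key, then the yellow key, one at a time and letting each come back up, then push the orange spring paddle down to about its halfway position, where it lies level with the green band, and keep it there for three seconds; the job finishes while you are still holding it down. Never press the red key, never push the paddle through to its bottom stop, and leave the tube rack, jar and cup standing where they are.

Things in the scene. Friction and masses are not known exactly. Their poses are not given: they have to be found in the camera images.
- centrifuge: white bench centrifuge, fixed, 400 x 400 mm, closed teal lid; origin at the centre of its underside, on the counter; x to its rear, y to its left as seen from the robot, z up. Its flat teal control deck, 160 mm above the counter, runs along the front (x from -0.19 to -0.05); behind it the round lid rises to 206 mm.
- keypad: fixed grey plate, 128 x 128 x 6 mm, on the deck beside the paddle (either may be the left one, centres about 200 mm apart); origin at the centre of its underside. Its four round keys (blue, white, yellow, red) sit in any order in a square of 58 mm pitch.
- paddle_base: fixed grey plate on the deck that carries the orange paddle; origin at the centre of its underside. On its right side (y = -0.046), beside the pad, stands a black post 42 mm high, 8 x 10 mm, with a green band 28 to 36 mm above the deck: at halfway the pad's upper face (35 mm above the deck) is level with the band.
- key_blue (a joint): travel of the blue key (program): 0 up, 0.006 m fully down; a press counts from 0.004 m down, and the key springs back when let go (about 1.2 N to start it, 4 N fully down).
- key_blue_top (a point): centre of the top face of the blue round key, 28 mm diameter, sticking up 10 mm from a 44 mm black collar; pressed straight down. It moves with the key.
- key_white (a joint): travel of the white key (lid lock): 0 up, 0.006 m fully down; a press counts from 0.004 m down, and the key springs back when let go (about 1.2 N to start it, 4 N fully down).
- key_white_top (a point): centre of the top face of the white round key, 28 mm diameter, sticking up 10 mm from a 44 mm black collar; pressed straight down. It moves with the key.
- key_yellow (a joint): travel of the yellow key (ready): 0 up, 0.006 m fully down; a press counts from 0.004 m down, and the key springs back when let go (about 1.2 N to start it, 4 N fully down).
- key_yellow_top (a point): centre of the top face of the yellow round key, 28 mm diameter, sticking up 10 mm from a 44 mm black collar; pressed straight down. It moves with the key.
- key_red (a joint): travel of the red key (stop, to be left alone): 0 up, 0.006 m fully down; a press counts from 0.004 m down, and the key springs back when let go (about 1.2 N to start it, 4 N fully down).
- key_red_top (a point): centre of the top face of the red round key, 28 mm diameter, sticking up 10 mm from a 44 mm black collar; pressed straight down. It moves with the key.
- paddle (a joint): angle of the orange spring paddle (dead-man handle): 0 at rest, sloping up 0.2 rad towards the front of the machine; 0.2 rad = halfway, paddle level; 0.4 rad = on its bottom stop. Middle range (spinning): 0.14 to 0.26 rad. It springs back up when let go. Pushed down at the pad it takes about 3 N to start, 7 N at halfway, 11 N at the stop.
- paddle_pad (a point): centre of the upper face of the orange pad at the free end of the paddle; the pad is 42 mm (front to back) x 50 mm (across) x 10 mm thick, its centre 90 mm from the hinge; at rest 213 mm above the counter, 18 mm lower at halfway, 36 mm lower at the stop. It moves with the paddle.
- paddle_hinge (a point): point on the paddle's hinge axis, fixed, 30 mm above the deck, on the rear side of the pad; the axis runs along the machine's y.
- tube_rack: bystander: clear loose tube rack, 190 x 70 mm, 100 mm high with its capped tubes; origin at the centre of its underside; stands left of the centrifuge.
- jar: bystander: clear loose jar with a red cap, 64 mm diameter, 85 mm high; origin at the centre of its underside; stands right of the centrifuge.
- cup: bystander: blue loose cup, 72 mm rim, 85 mm high; origin at the centre of its underside; stands right of the centrifuge.

How it is judged:
On the way, in this order (a step that is already met when the one before it is completed fails the run):
1. the blue key is pressed, no other key and not the paddle (value of joint key_blue above 0.004 m and value of joint each of key_white, key_yellow, key_red below 0.002 m and value of joint paddle below 0.06 rad), for 0.05 s.
2. the white key is pressed, no other key and not the paddle (value of joint key_white above 0.004 m and value of joint each of key_blue, key_yellow, key_red below 0.002 m and value of joint paddle below 0.06 rad), for 0.05 s.
3. the yellow key is pressed, no other key and not the paddle (value of joint key_yellow above 0.004 m and value of joint each of key_blue, key_white, key_red below 0.002 m and value of joint paddle below 0.06 rad), for 0.05 s.
4. all keys are up again (value of joint each of key_blue, key_white, key_yellow, key_red below 0.002 m), for 0.05 s.
5. the paddle is held near halfway (0.14 to 0.26 rad) by the robot for 3 s, all keys up (all of step 4 and value of joint paddle between 0.14 and 0.26 rad and contact force between any of the fingers, the arm and paddle above 3 N), for 2.8 s.
At the end, for the whole second after the job is handed in: The robot still pushes the paddle with more than 3 N and it stays still between 0.14 and 0.26 rad (halfway is 0.2), all four keys are up, and the tube rack, jar and cup stand upright within 20 mm of where they were (all of step 5 and velocity of joint paddle between -0.1 and 0.1 rad/s and distance of each of tube_rack, jar, cup from where it was at the start of the episode below 0.02 m and angle between each of tube_rack, jar, cup's own z axis and vertical below 0.2 rad); the arm keeps its last pose, push and grip.
It fails at once if the red key is pressed (value of joint key_red above 0.003 m).
It fails at once if the paddle is pushed to its bottom stop (beyond 0.36 rad) (value of joint paddle above 0.36 rad).
It fails at once if two keys are pressed at once (value of joint each of key_blue, key_white above 0.003 m or value of joint each of key_blue, key_yellow above 0.003 m or value of joint each of key_white, key_yellow above 0.003 m).
It fails at once if a bystander is shifted by more than 20 mm or tipped (distance of any of tube_rack, jar, cup from where it was at the start of the episode above 0.02 m or angle between any of tube_rack, jar, cup's own z axis and vertical above 0.3 rad).
It also fails if it takes over 54 s, if anything falls off the work surface, if the arm or the gripper's body presses on something with over 40 N, if the wrist force passes 120 N, or if a joint passes its speed limit or range.

ROBOT

A 7-joint arm with a two-finger parallel gripper is mounted at the origin on the work surface. World frame = base frame: x ahead of the robot, y to its left, z up, the work surface at z = 0. Lengths are in m, angles in rad, forces in N, time in s.
With the tool pointing down it reaches from about 0.4 to 0.85 m from the base axis. Payload 10.4 kg.
Tool frame: the origin (TCP) lies between the finger pads; the fingertips stand manip.finger_overhang ahead of it and the grasp point (between the pads) lies 11 mm behind it (manip.finger_overhang is the distance from the TCP to the fingertips, in m); x points along the fingers, z is the direction in which the jaws open and shut, and the axes are right-handed (so a half turn about x gives the same grasp; the last joint's range is limited). The gripper opens to 85 mm and grips with 20 to 120 N. Pads are 22 mm wide; open, the fingers measure 114 mm over their backs; the gripper's body (76 mm by 85 mm) begins 54 mm behind the grasp point. The pads swing forward as they close: fully open they stand 13 mm farther back than shut.
Start: joints at [1.234, 0.332, -0.065, 1.46, 0.022, 1.35, -0.088], TCP at [0.193, -0.594, 0.216] pointing down, gripper open.
Joint ranges: [-2.6, 2.6], [-0.5, 2.12], [-1.47, 1.34], [0.16, 2.42], [-1.27, 4.41], [0.06, 2.06], [-2.6, 2.6]. Speed limits (rad/s): [2.22, 2.22, 2.79, 2.79, 3.14, 3.14, 3.14].

INTERFACE

Orientations are given as a unit quaternion [x, y, z, w].
In Python, from workcell import get_obs, camera, workorder, manip gives the robot as it stands. The module is installed in compiled form; this text tells all that it offers.
- The arm moves only by the tool play_rows, never from a script. Its argument "increments" is text: rows parted by semicolons, each of 4 numbers parted by spaces: the shift along the tool's x, y, z in m, then the turn about the tool's x in rad. A call has 1 to 20 rows; each row shifts and turns the pose as measured when the row begins, along the tool's axes as they then stand; what a row does not reach is not made up. A row lasts 1/10 s, in which the tool goes at most 50 mm and 8.59 degrees, less where a joint would pass 70% of its speed; a pose out of reach is approached as far as the arm can. A call is refused whole if a number of a shift passes 0.05 or a number of a turn 0.15, either way. A call with a gripper value outside its range is refused whole. "hand" is the gripper command: -1 is fully open, 1 is shut, values between are in proportion, set as the call begins (left out, the last holds). The fingers move at their own pace and stop on an object; "squeeze" is the grip in N (left out, the last holds). Time passes only in rows, so rows that do not move let the fingers close. It gives the time, the measured TCP pose, the force and the opening at its end, in the units of the state.
- get_obs(): the state, without advancing time (a new reading comes with each control period).
- camera(name): name is "scene" or "side" or "wrist"; returns a dict with "img" (384x512x3 uint8, blue, green, red), "fov_y" (degrees; the focal length in pixels is half the picture's height over the tangent of half this angle, whatever the lens; pixels are square), "cx", "cy" (the principal point, pixels), "R" (3x3) and "t" (3): a world point X has camera coordinates R X + t; the wrist camera has in their place "tool_from_camera" (4x4, takes a point from camera to tool coordinates, whose origin is the TCP and whose axes are the tool frame's). Camera axes: x right, y down, z forward; pixel columns grow to the right and rows downward; lengths in m; the calibration is good to about 2 mm. The wrist camera is an equidistant fisheye: a pixel r from the principal point sees the ray r / f radians off the axis. A picture is of the moment at which its call begins: read the wrist's pose just before it. There is no depth.
- workorder.hand_in(): hands the job in, once; it reports no verdict.
The state is a dict: "clock": time; "joint_pos": joint angles; "joint_velocities": joint speeds; "tau": joint torques, N m; "position": TCP position; "ee_rot": TCP orientation; "ft_force": force on the tool from outside, world axes, zero at the start; "torque": the same for the moment, N m; "grip_width": opening from 0.0 (shut) to 1.0 (fully open).
Only numpy, scipy, OpenCV 4.12 (cv2) and the standard library are available. Lean on these libraries where they do the work, as an engineer would, in place of code of your own. Each camera call takes 0.05 s, during which the arm holds its last target.

## Working session

There is one attempt and no reset: what is moved stays moved. The work goes in short steps, Python scripts to look and compute and a tool call to move; the robot and the scene stay as the last step left them, time stands still between calls to the robot, and variables do not carry over. Pictures are saved under pics/ and viewed, and the job is handed in when it is done.

Besides the shell and the picture viewer there is one more tool, called after "Request:" by a JSON object that holds its "fn" and its "kwargs". play_rows: Moves the arm, as the interface text tells. Its arguments: {"type":"object","properties":{"increments":{"type":"string"},"hand":{"type":"number"},"squeeze":{"type":"number"}},"required":["increments"]}

```bash
mkdir -p pics; ls; python3 - <<'E'
from workcell import get_obs, camera, workorder, manip
import cv2,numpy as np
o=get_obs()
for k,v in o.items(): print(k,np.round(v,4))
print(manip.finger_overhang)
for n in ["scene","side","wrist"]:
    c=camera(n); cv2.imwrite(f"pics/{n}0.png",c["img"]); np.save(f"{n}0.npy",c,allow_pickle=True)
    print(n,{k:(np.round(v,4).tolist() if not isinstance(v,float) else v) for k,v in c.items() if k!="img"})
E
```

```text
pics
clock 0.0
joint_pos [ 1.2344  0.3329 -0.0647  1.461   0.0216  1.3499 -0.0886]
joint_velocities [ 0.0005  0.0002 -0.0008  0.0003  0.0018  0.0008 -0.0009]
tau [ 1.00000e-04 -6.25458e+01  4.91000e-02 -3.91609e+01  1.63000e-02
  9.80000e-03 -0.00000e+00]
position [ 0.1928 -0.5941  0.2148]
ee_rot [ 0.416   0.5724 -0.4154  0.5715]
ft_force [0.7453 0.0344 0.424 ]
torque [-0.0979 -0.0128  0.0222]
grip_width 0.9995
0.008
scene {'fov_y': 51.02620290123285, 'cx': 256.78930613191676, 'cy': 192.32632973969774, 'R': [[-0.2317, 0.9728, -0.0067], [0.7983, 0.1862, -0.5728], [-0.5559, -0.138, -0.8197]], 't': [0.0975, -0.3532, 1.6086]}
side {'fov_y': 57.83724868893299, 'cx': 253.71593137632973, 'cy': 190.90071750527463, 'R': [[-0.9244, -0.3815, -0.0005], [-0.2596, 0.6299, -0.732], [0.2796, -0.6765, -0.6813]], 't': [0.4926, 0.2224, 0.8127]}
wrist {'fov_y': 65.70646984690485, 'cx': 254.63373337494184, 'cy': 196.1849071412461, 'tool_from_camera': [[0.0002, -0.295, 0.9555, -0.1591], [-0.0002, -0.9555, -0.295, 0.075], [1.0, -0.0001, -0.0002, 0.0003], [0.0, 0.0, 0.0, 1.0]]}
```

View pics/scene0.png

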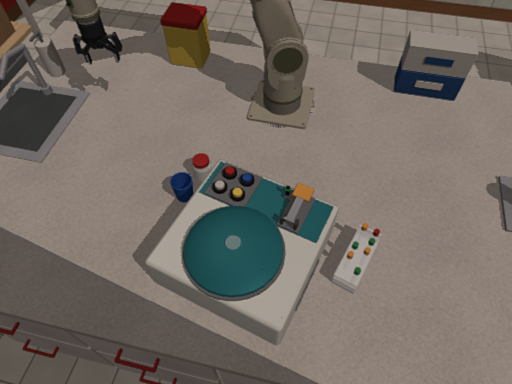

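View pics/side0.png

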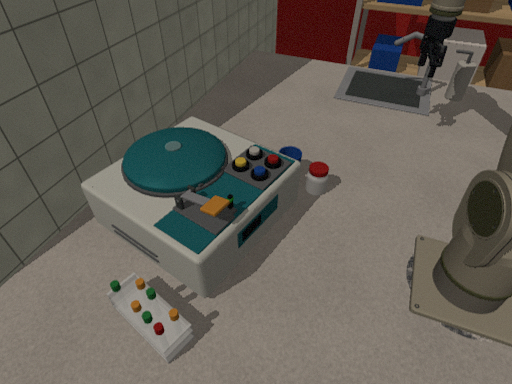

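View pics/wrist0.png

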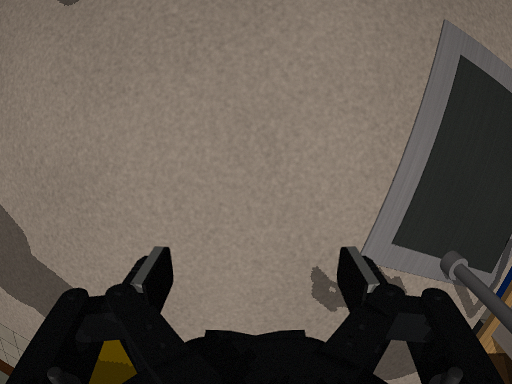

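```bash
cat > h.py <<'E'
import cv2,numpy as np
from scipy.spatial.transform import Rotation as Rn
def ray(c,u,v):
    f=c["img"].shape[0]/2/np.tan(np.radians(c["fov_y"])/2)
    d=np.array([(u-c["cx"])/f,(v-c["cy"])/f,1.]); d/=np.linalg.norm(d)
    R=np.array(c["R"]);t=np.array(c["t"]).ravel()
    return -R.T@t,R.T@d
def wray(c,o,u,v):
    f=c["img"].shape[0]/2/np.tan(np.radians(c["fov_y"])/2)
    x,y=u-c["cx"],v-c["cy"];r=np.hypot(x,y);th=r/f
    d=np.array([np.sin(th)*x/r,np.sin(th)*y/r,np.cos(th)])
    T=np.array(c["tool_from_camera"]);Rw=Rn.from_quat(o["ee_rot"]).as_matrix()
    return np.array(o["position"])+Rw@T[:3,3],Rw@T[:3,:3]@d
def tri(rays):
    A=np.zeros((3,3));b=np.zeros(3)
    for p,d in rays:
        P=np.eye(3)-np.outer(d,d);A+=P;b+=P@p
    X=np.linalg.solve(A,b)
    return X,[np.linalg.norm((np.eye(3)-np.outer(d,d))@(X-p)) for p,d in rays]
def onz(r,z):
    p,d=r;return p+d*(z-p[2])/d[2]
def blobs(img,col,roi,minA=8):
    hsv=cv2.cvtColor(img,cv2.COLOR_BGR2HSV)
    rg={'blue':((105,120,50),(125,255,255)),'yellow':((22,120,100),(35,255,255)),'orange':((10,150,120),(20,255,255)),
        'green':((50,100,40),(80,255,255)),'red':((0,150,80),(6,255,255)),'white':((0,0,150),(180,50,255))}[col]
    m=cv2.inRange(hsv,*rg)
    if col=='red': m|=cv2.inRange(hsv,(172,150,80),(180,255,255))
    k=np.zeros_like(m);x0,y0,x1,y1=roi;k[y0:y1,x0:x1]=m[y0:y1,x0:x1]
    n,l,s,ce=cv2.connectedComponentsWithStats(k)
    return [(s[i,4],ce[i].round(1).tolist(),s[i,:4].tolist()) for i in range(1,n) if s[i,4]>=minA]
E
python3 - <<'E'
from h import *
cs=np.load('scene0.npy',allow_pickle=True).item();cd=np.load('side0.npy',allow_pickle=True).item()
for col in ['blue','white','yellow','red','orange','green']:
    print(col,blobs(cs['img'],col,(205,160,320,215)),blobs(cd['img'],col,(190,140,285,222)))
for n,c,(x0,y0,x1,y1) in(('s',cs,(190,145,350,250)),('d',cd,(150,130,310,260))):
    cv2.imwrite(f'pics/z{n}.png',cv2.resize(c['img'][y0:y1,x0:x1],None,fx=4.5,fy=4.5,interpolation=cv2.INTER_CUBIC))
E
```

```text
blue [(np.int32(73), [246.7, 177.2], [242, 173, 10, 9])] [(np.int32(24), [282.2, 150.4], [279, 148, 6, 6]), (np.int32(92), [258.9, 170.3], [254, 166, 11, 10])]
white [(np.int32(24), [211.8, 171.0], [205, 161, 15, 21]), (np.int32(38), [219.3, 183.6], [216, 181, 8, 6]), (np.int32(183), [211.9, 203.9], [205, 196, 22, 17])] [(np.int32(17), [226.8, 141.9], [224, 140, 6, 6]), (np.int32(12), [241.1, 142.8], [240, 140, 4, 8]), (np.int32(11), [246.7, 141.7], [245, 140, 6, 5]), (np.int32(50), [238.3, 150.9], [230, 144, 20, 15])]
yellow [(np.int32(61), [237.1, 191.8], [233, 188, 9, 9])] [(np.int32(78), [239.7, 160.9], [235, 157, 11, 9])]
red [(np.int32(19), [206.2, 162.1], [205, 160, 4, 7]), (np.int32(59), [229.3, 170.1], [225, 166, 9, 9])] [(np.int32(66), [272.2, 158.0], [268, 154, 10, 9])]
orange [(np.int32(230), [303.0, 191.5], [293, 183, 21, 18])] [(np.int32(302), [213.7, 204.9], [200, 196, 29, 20])]
green [(np.int32(15), [287.1, 189.4], [285, 188, 5, 4])] [(np.int32(19), [230.5, 198.8], [226, 197, 8, 5])]
```

View pics/zs.png

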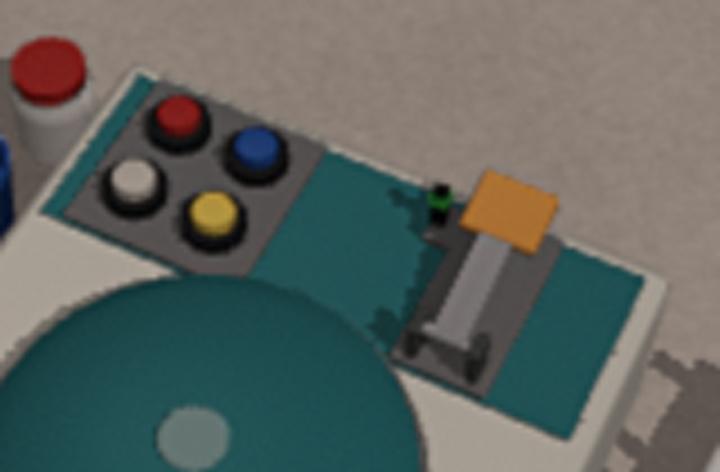

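View pics/zd.png

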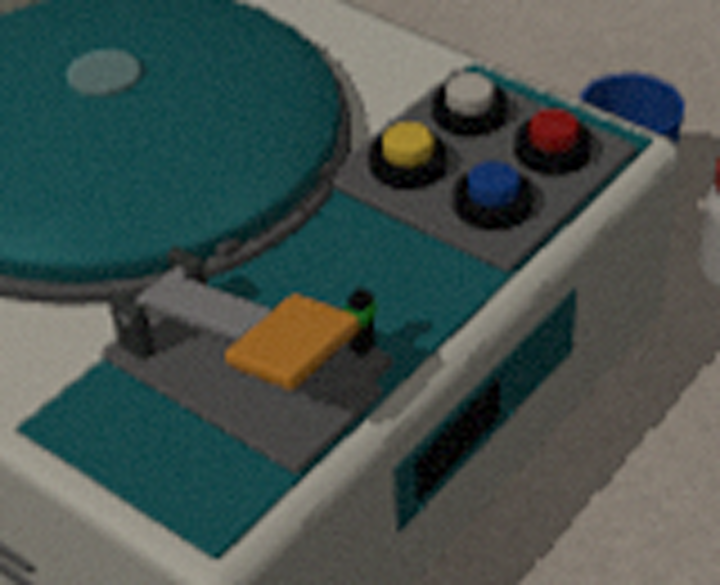

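```bash
python3 - <<'E'
from h import *
cs=np.load('scene0.npy',allow_pickle=True).item();cd=np.load('side0.npy',allow_pickle=True).item()
g=lambda x,x0:(x+.5)/4.5-.5+x0
P={'red':((180,114),(555,128)),'blue':((257,148),(495,183)),'white':((134,180),(470,91)),'yellow':((213,213),(409,141)),
'padFR':((491,170),(358,320)),'padFL':((558,195),(293,387)),'padRL':((538,250),(228,352)),'padRR':((462,220),(296,295)),'post':((440,186),(362,296))}
S={}
for k,(a,b) in P.items():
    X,r=tri([ray(cs,g(a[0],190),g(a[1],145)),ray(cd,g(b[0],150),g(b[1],130))]);S[k]=X
    print(k,X.round(4),np.round(r,4))
for a,b in(('red','blue'),('red','white'),('blue','yellow'),('white','yellow')):
    d=S[b]-S[a];print(a,b,np.linalg.norm(d[:2]).round(4),np.degrees(np.arctan2(d[1],d[0])).round(1))
print(sum(S[k] for k in S if k.startswith('pad'))/4, sum(S[k] for k in ('red','blue','white','yellow'))/4)
E
```

```text
red [ 0.506  -0.0608  0.1842] [0.0002 0.0002]
blue [ 0.52   -0.0055  0.1823] [0.0004 0.0004]
white [ 0.5634 -0.0755  0.1834] [0.0004 0.0004]
yellow [ 0.5768 -0.0197  0.1834] [0.0005 0.0005]
padFR [0.5273 0.1465 0.2148] [0.0005 0.0005]
padFL [0.5364 0.1911 0.2123] [0.0014 0.0014]
padRL [0.5756 0.1836 0.2096] [0.0012 0.0012]
padRR [0.5644 0.1359 0.2084] [0.0001 0.0001]
post [0.5383 0.118  0.2021] [0.0008 0.0008]
red blue 0.0571 75.8
red white 0.0592 -14.3
blue yellow 0.0585 -14.1
white yellow 0.0574 76.5
[0.55092672 0.1642513  0.21130213] [ 0.5415329  -0.04037117  0.18330604]
```

```bash
cat >> h.py <<'E'
def toolshift(o,goal):
    return Rn.from_quat(o["ee_rot"]).as_matrix().T@(np.array(goal)-np.array(o["position"]))
E
python3 - <<'E'
from h import *
from workcell import get_obs
o=get_obs();print(Rn.from_quat(o['ee_rot']).as_matrix().round(3))
print(toolshift(o,(.35,-.25,.27)),toolshift(o,(.45,-.02,.30)))
E
```

```text
[[-0.     0.951  0.309]
 [ 0.001  0.309 -0.951]
 [-1.    -0.    -0.001]]
[-0.0546894   0.25572407 -0.27893513] [-0.08449206  0.4218363  -0.46686737]
```

Request:
{"fn": "play_rows", "kwargs": {"increments": "-0.02 0.01 -0.01 0;-0.02 0.02 -0.02 0;-0.01 0.03 -0.033 0;-0.01 0.03 -0.033 0;-0.01 0.03 -0.033 0;-0.01 0.03 -0.033 0;0 0.03 -0.033 0;0 0.03 -0.033 0;0 0.03 -0.033 0;0 0.03 -0.033 0;0 0.03 -0.033 0;0 0.03 -0.033 0", "hand": 1, "squeeze": 40}}

```text
clock: 1.35
position: [0.3988, -0.1371, 0.2952]
ee_rot: [0.419, 0.572, -0.419, 0.568]
ft_force: [1.3, -0.9, -0.1]
grip_width: -0.002
```

Request:
{"fn": "play_rows", "kwargs": {"increments": "0 0.032 -0.018 0.14;0 0.027 -0.022 0.14;0 0.024 -0.026 0.14;0 0.02 -0.03 0.14;0 0 0 0;0 0 0 0"}}

```text
clock: 1.95
position: [0.4899, -0.0259, 0.2949]
ee_rot: [-0.554, -0.441, 0.555, -0.437]
ft_force: [-0.3, -0.4, -0.5]
grip_width: 0.001
```

```bash
python3 - <<'E'
from h import *
from workcell import get_obs,camera
o=get_obs();c=camera('wrist');c['o']=o;np.save('w1.npy',c,allow_pickle=True)
print(o['position'],o['clock'],o['grip_width'],Rn.from_quat(o['ee_rot']).as_matrix().round(3))
cv2.imwrite('pics/w1.png',cv2.resize(c['img'],None,fx=1.5,fy=1.5,interpolation=cv2.INTER_CUBIC))
E
```

```text
[ 0.48994262 -0.02587483  0.29487557] 1.95 0.0011679161193293756 [[-0.004  0.973 -0.229]
 [ 0.003 -0.229 -0.973]
 [-1.    -0.005 -0.002]]
```

View pics/w1.png

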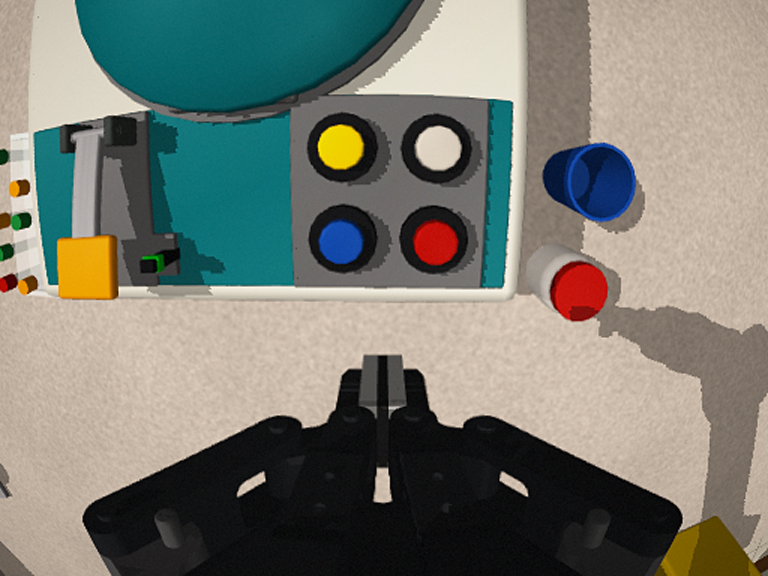

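```bash
python3 - <<'E'
from h import *
c=np.load('w1.npy',allow_pickle=True).item();o=c['o']
cs=np.load('scene0.npy',allow_pickle=True).item();cd=np.load('side0.npy',allow_pickle=True).item()
roi={'blue':(205,140,250,185),'yellow':(205,80,250,120),'red':(265,140,310,185),'white':(272,80,312,120),'orange':(30,145,85,205),'green':(90,165,125,185)}
g=lambda x,x0:(x+.5)/4.5-.5+x0
P={'red':((180,114),(555,128)),'blue':((257,148),(495,183)),'white':((134,180),(470,91)),'yellow':((213,213),(409,141)),'orange':((512,209),(293,340))}
for k in ['red','blue','white','yellow','orange','green']:
    B=max(blobs(c['img'],k,roi[k]));(u,v)=B[1]
    w=wray(c,o,u,v)
    print(k,B,onz(w,.183 if k not in('orange','green') else (.211 if k=='orange' else .195)).round(4))
    if k in P:
        a,b=P[k];rs=ray(cs,g(a[0],190),g(a[1],145));rd=ray(cd,g(b[0],150),g(b[1],130))
        X,r=tri([rs,rd,w]);print('   3view',X.round(4),np.round(r,4))
E
```

```text
red (np.int32(706), [289.8, 161.4], [275, 147, 31, 30]) [ 0.5066 -0.0635  0.183 ]
   3view [ 0.5062 -0.0621  0.1834] [0.0014 0.0001 0.0014]
blue (np.int32(723), [226.9, 160.5], [212, 145, 31, 31]) [ 0.5208 -0.0069  0.183 ]
   3view [ 0.5202 -0.0061  0.1818] [0.0008 0.0003 0.0007]
white (np.int32(686), [291.8, 98.3], [277, 84, 30, 29]) [ 0.5632 -0.0776  0.183 ]
   3view [ 0.5633 -0.0765  0.1829] [0.0012 0.0002 0.0011]
yellow (np.int32(730), [226.6, 97.6], [212, 83, 31, 30]) [ 0.5771 -0.0207  0.183 ]
   3view [ 0.5769 -0.0202  0.1831] [0.0008 0.0004 0.0005]
orange (np.int32(340), [61.6, 179.7], [38, 157, 38, 43]) [0.5496 0.1547 0.211 ]
   3view [0.5502 0.1622 0.2067] [0.0026 0.0026 0.0032]
green (np.int32(87), [104.1, 173.8], [95, 169, 15, 13]) [0.5407 0.113  0.195 ]
```

Request:
{"fn": "play_rows", "kwargs": {"increments": "0.01 0.012 -0.013 0;0.035 0.0126 -0.0134 0;0.03 0 0 0;0.007 0 0 0;0 0 0 0"}}

```text
clock: 2.5
position: [0.5195, -0.0108, 0.2119]
ee_rot: [-0.554, -0.439, 0.556, -0.439]
ft_force: [-0.2, 0.1, 0.4]
grip_width: -0.0
```

```bash
python3 - <<'E'
from h import *
from workcell import get_obs,camera
o=get_obs();c=camera('wrist');c['o']=o;np.save('w2.npy',c,allow_pickle=True)
print(o['position'],o['clock'],o['ft_force'],toolshift(o,(.5202,-.0062,.195)))
cv2.imwrite('pics/w2.png',cv2.resize(c['img'],None,fx=1.5,fy=1.5,interpolation=cv2.INTER_CUBIC))
E
```

```text
[ 0.51950256 -0.01082894  0.2118705 ] 2.5 [-0.22666279  0.1414547   0.43250856] [ 0.01686258 -0.00036414 -0.00469554]
```

View pics/w2.png

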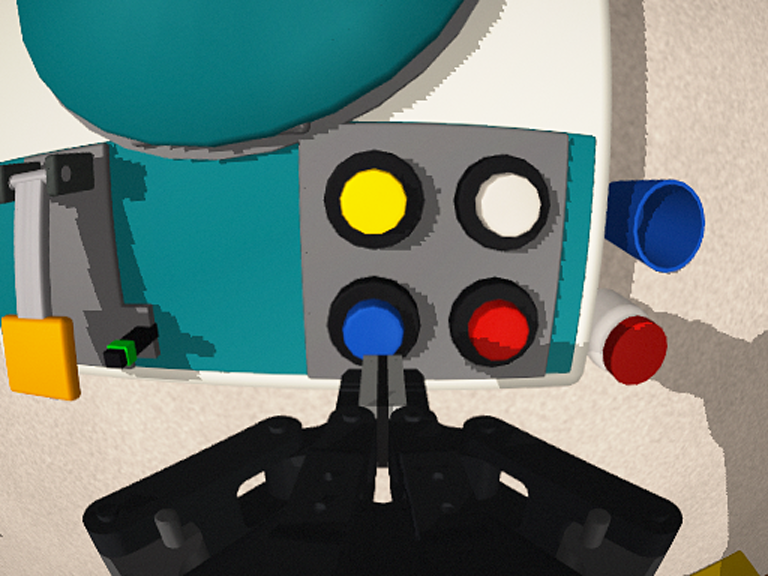

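Request:
{"fn": "play_rows", "kwargs": {"increments": "0 0 -0.005 0;0.017 0 0 0;0.002 0 0 0;0 0 0 0"}}

```text
clock: 2.95
position: [0.5232, -0.0066, 0.1989]
ee_rot: [0.556, 0.436, -0.554, 0.44]
ft_force: [0.2, -0.8, -0.4]
grip_width: -0.001
```

```bash
python3 - <<'E'
from h import *
from workcell import get_obs,camera
o=get_obs()
print(o['position'],o['clock'],o['ft_force'],o['joint_velocities'].round(3) if hasattr(o['joint_velocities'],'round') else o['joint_velocities'],toolshift(o,(.5202,-.0065,.1855)))
print(Rn.from_quat(o['ee_rot']).as_matrix().round(3))
E
```

```text
[ 0.52318722 -0.0066453   0.19894773] 2.95 [ 0.19457014 -0.84032697 -0.43443656] [ 0.004 -0.003  0.     0.002  0.001  0.005  0.001] [ 0.01342766 -0.00303459  0.00052471]
[[ 0.006  0.973 -0.233]
 [-0.004 -0.233 -0.973]
 [-1.     0.007  0.002]]
```

Request:
{"fn": "play_rows", "kwargs": {"increments": "0.006 -0.003 0 0;0.001 0 0 0"}}

```text
clock: 3.15
position: [0.5209, -0.0058, 0.1933]
ee_rot: [0.557, 0.435, -0.554, 0.441]
ft_force: [-0.2, 0.6, 0.4]
grip_width: 0.001
```

Request:
{"fn": "play_rows", "kwargs": {"increments": "0.004 0 0 0;0.003 0 0 0"}}

```text
clock: 3.35
position: [0.5213, -0.0058, 0.1868]
ee_rot: [0.557, 0.434, -0.553, 0.441]
ft_force: [0.0, 0.5, -0.6]
grip_width: 0.003
```

Request:
{"fn": "play_rows", "kwargs": {"increments": "0.002 0 0 0;0.001 0 0 0"}}

```text
clock: 3.55
position: [0.5212, -0.0059, 0.1832]
ee_rot: [0.557, 0.435, -0.553, 0.441]
ft_force: [0.6, 0.4, -0.1]
grip_width: 0.002
```

```bash
python3 - <<'E'
from h import *
from workcell import get_obs,camera
c=camera('side');cw=camera('wrist');o=get_obs();print(o['position'],o['ft_force'])
cv2.imwrite('pics/d3.png',cv2.resize(c['img'][100:230,170:330],None,fx=4.5,fy=4.5,interpolation=cv2.INTER_CUBIC))
cv2.imwrite('pics/w3.png',cv2.resize(cw['img'][160:300,160:360],None,fx=4,fy=4,interpolation=cv2.INTER_CUBIC))
E
```

```text
[ 0.52119882 -0.00587222  0.18328316] [-0.06003025 -0.4030988  -0.18715872]
```

View pics/d3.png

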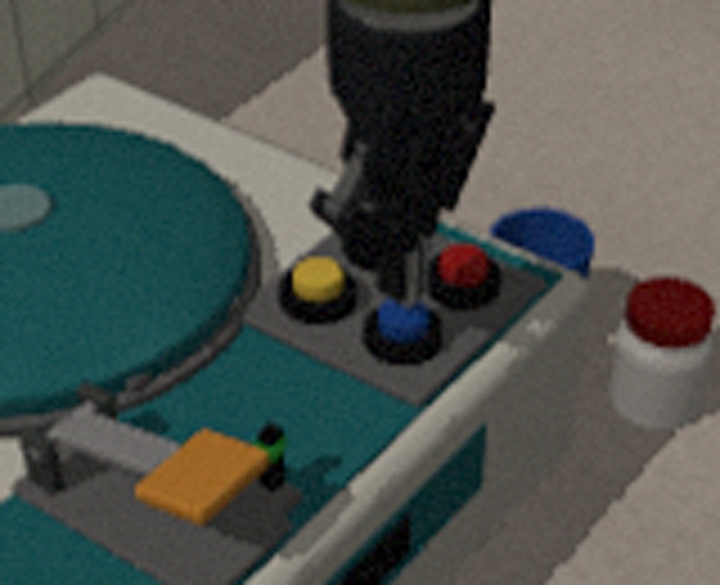

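View pics/w3.png

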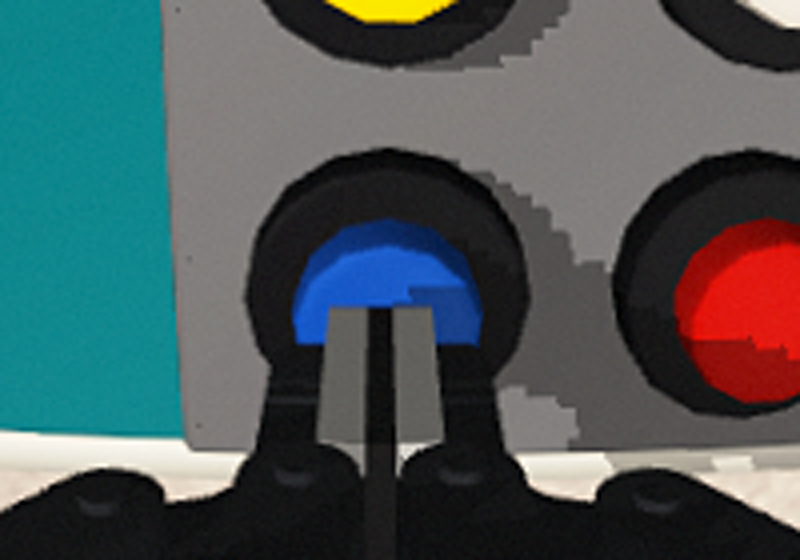

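Request:
{"fn": "play_rows", "kwargs": {"increments": "0.002 0 0 0;0 0 0 0"}}

```text
clock: 3.85
position: [0.5213, -0.0059, 0.1812]
ee_rot: [0.557, 0.435, -0.553, 0.441]
ft_force: [0.4, -0.3, -0.6]
grip_width: -0.0
```

Request:
{"fn": "play_rows", "kwargs": {"increments": "0.002 0 0 0;0 0 0 0"}}

```text
clock: 4.05
position: [0.5214, -0.0059, 0.1791]
ee_rot: [0.557, 0.435, -0.553, 0.441]
ft_force: [-0.1, -0.7, -0.3]
grip_width: 0.001
```

```bash
python3 - <<'E'
from h import *
from workcell import get_obs,camera
c=camera('side');cw=camera('wrist');o=get_obs();print(o['position'],o['ft_force'],o['tau'])
a=cv2.resize(c['img'][130:200,220:300],None,fx=5,fy=5,interpolation=cv2.INTER_CUBIC)
b=cv2.resize(cw['img'][190:260,210:290],None,fx=5,fy=5,interpolation=cv2.INTER_CUBIC)
cv2.imwrite('pics/d4.png',np.hstack([a,b]))
E
```

```text
[ 0.5215153  -0.00585876  0.17935935] [ 0.56358269  0.19053297 -0.62766609] [ 1.32286505e-02 -4.21706843e+01 -4.81418967e+00 -3.76097775e+01
  5.49568771e-02 -5.71232848e-02 -4.68984115e-03]
```

View pics/d4.png

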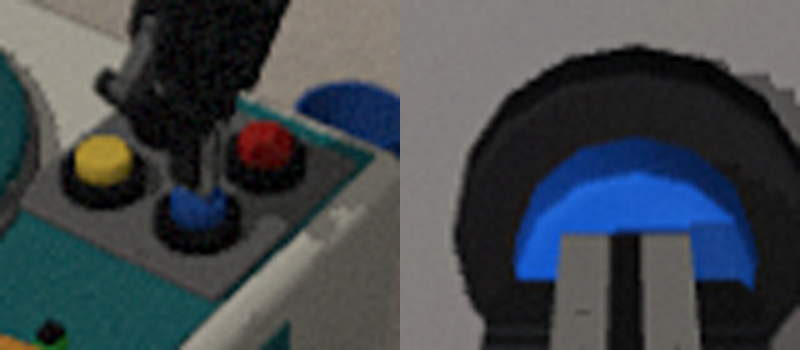

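```bash
python3 - <<'E'
from h import *
c=np.load('w2.npy',allow_pickle=True).item();o=c['o']
T=c['tool_from_camera']
f=192/np.tan(np.radians(c["fov_y"])/2)
for v in (235.5,236.6,237.5):
    th=(v-c['cy'])/f; d=T[:3,:3]@np.array([0,np.sin(th),np.cos(th)])
    for y in(.0,.008,.011): s=(y-T[1,3])/d[1]; print(v,y,(T[:3,3]+s*d).round(4))
E
```

```text
235.5 0.0 [0.0041 0.     0.0003]
235.5 0.008 [-0.0132  0.008   0.0003]
235.5 0.011 [-0.0197  0.011   0.0003]
236.6 0.0 [0.0026 0.     0.0003]
236.6 0.008 [-0.0146  0.008   0.0003]
236.6 0.011 [-0.0211  0.011   0.0003]
237.5 0.0 [0.0013 0.     0.0003]
237.5 0.008 [-0.0158  0.008   0.0003]
237.5 0.011 [-0.0222  0.011   0.0003]
```

Request:
{"fn": "play_rows", "kwargs": {"increments": "0.003 0 0 0;0 0 0 0"}}

```text
clock: 4.35
position: [0.5216, -0.0058, 0.1762]
ee_rot: [0.557, 0.434, -0.553, 0.441]
ft_force: [-0.0, 0.2, 0.3]
grip_width: 0.0
```

Request:
{"fn": "play_rows", "kwargs": {"increments": "0.003 0 0 0;0 0 0 0"}}

```text
clock: 4.55
position: [0.5216, -0.0059, 0.1729]
ee_rot: [0.557, 0.434, -0.553, 0.441]
ft_force: [-0.2, -0.5, -0.7]
grip_width: -0.002
```

```bash
cat > look.py <<'E'
import sys
from h import *
from workcell import get_obs,camera
n=sys.argv[1];x0,y0=int(sys.argv[2]),int(sys.argv[3]);x1,y1=int(sys.argv[4]),int(sys.argv[5])
o=get_obs();c=camera('side');cw=camera('wrist');print(o['position'].round(4),o['ft_force'].round(2),o['clock'])
a=cv2.resize(c['img'][y0:y0+70,x0:x0+80],None,fx=5,fy=5,interpolation=cv2.INTER_CUBIC)
b=cv2.resize(cw['img'][y1:y1+70,x1:x1+80],None,fx=5,fy=5,interpolation=cv2.INTER_CUBIC)
cv2.imwrite(f'pics/{n}.png',np.hstack([a,b]))
E
python3 look.py d5 220 130 210 190
```

```text
[ 0.5216 -0.0059  0.1729] [-0.24 -0.45 -0.75] 4.55
```

View pics/d5.png

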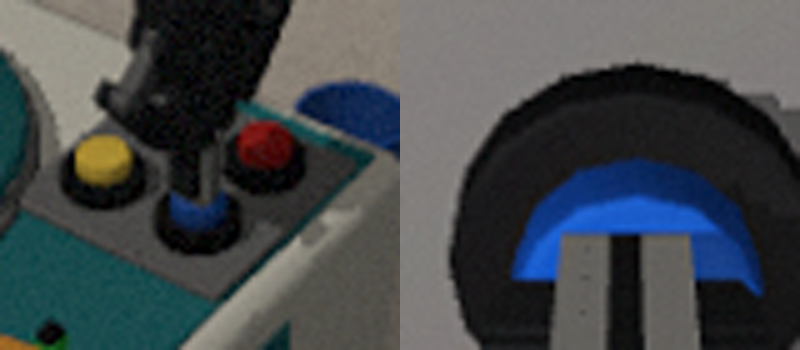

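Request:
{"fn": "play_rows", "kwargs": {"increments": "0.003 0 0 0;0 0 0 0"}}

```text
clock: 4.85
position: [0.5221, -0.0058, 0.1704]
ee_rot: [0.557, 0.434, -0.553, 0.442]
ft_force: [-0.8, -0.4, 1.8]
grip_width: -0.004
```

Request:
{"fn": "play_rows", "kwargs": {"increments": "0.003 0 0 0;0 0 0 0"}}

```text
clock: 5.05
position: [0.5223, -0.0058, 0.1676]
ee_rot: [0.557, 0.434, -0.553, 0.442]
ft_force: [-1.5, -0.4, 2.9]
grip_width: -0.001
```

```bash
python3 look.py d6 220 130 210 190
```

```text
[ 0.5223 -0.0058  0.1676] [-1.52 -0.38  2.93] 5.05
```

View pics/d6.png

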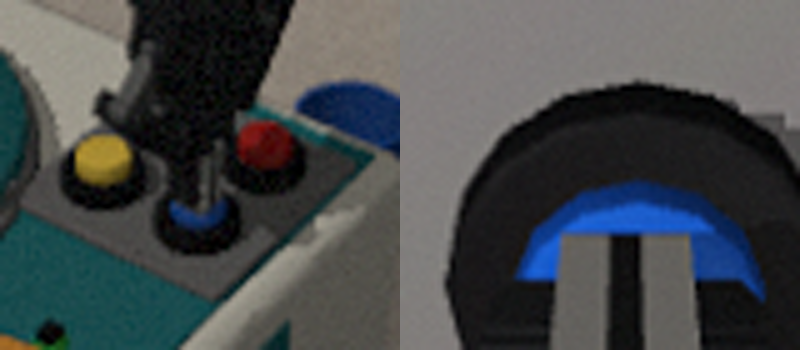

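Request:
{"fn": "play_rows", "kwargs": {"increments": "0.0013 0 0 0;0 0 0 0"}}

```text
clock: 5.35
position: [0.5223, -0.0058, 0.1667]
ee_rot: [0.557, 0.434, -0.553, 0.442]
ft_force: [-2.1, -0.4, 3.8]
grip_width: -0.0
```

Request:
{"fn": "play_rows", "kwargs": {"increments": "0.0015 0 0 0;0 0 0 0"}}

```text
clock: 5.55
position: [0.5224, -0.0057, 0.1665]
ee_rot: [0.557, 0.434, -0.553, 0.442]
ft_force: [-2.9, -0.8, 3.8]
grip_width: -0.001
```

Request:
{"fn": "play_rows", "kwargs": {"increments": "0.004 -0.001 0 0;0 0 0 0"}}

```text
clock: 5.75
position: [0.5231, -0.0058, 0.1669]
ee_rot: [0.558, 0.432, -0.552, 0.444]
ft_force: [-2.3, -0.6, 3.7]
grip_width: -0.002
```

```bash
python3 look.py d7 220 130 210 190; python3 - <<'E'
from h import *
from workcell import get_obs
o=get_obs();print(o['joint_pos'].round(3));print(Rn.from_quat(o['ee_rot']).as_matrix().round(3),o['torque'],o['tau'].round(2))
E
```

```text
[ 0.5231 -0.0058  0.1669] [-2.27 -0.59  3.69] 5.75
[ 0.602  0.205 -0.757  1.777  0.16   1.204 -2.007]
[[ 0.017  0.972 -0.233]
 [-0.007 -0.233 -0.972]
 [-1.     0.018  0.003]] [ 0.00314096  0.63078701 -0.01519496] [ -0.24 -39.33  -4.75 -34.21   0.12  -0.49  -0.  ]
```

View pics/d7.png

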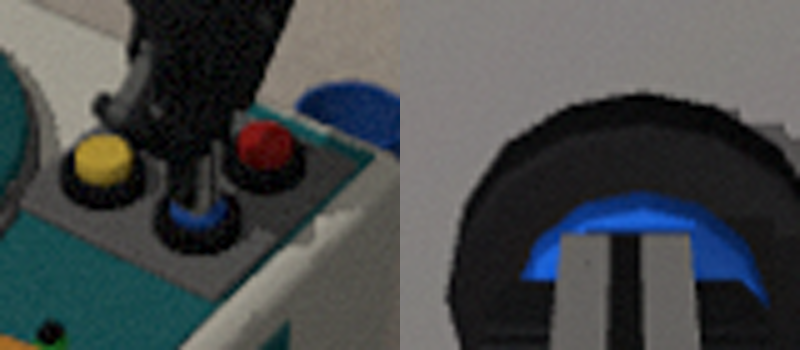

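Request:
{"fn": "play_rows", "kwargs": {"increments": "0.003 0 0 0"}}

```text
clock: 5.95
position: [0.5236, -0.0057, 0.1656]
ee_rot: [0.558, 0.432, -0.552, 0.444]
ft_force: [-20.0, -1.2, 43.3]
grip_width: 0.002
```

Request:
{"fn": "play_rows", "kwargs": {"increments": "-0.006 0 0 0;-0.02 0 0 0;-0.01 0.019 0.019 0;0 0.019 0.019 0;0 0.02 0.02 0;0 0 0 0"}}

```text
clock: 6.55
position: [0.5674, -0.0773, 0.2048]
ee_rot: [0.558, 0.431, -0.552, 0.445]
ft_force: [0.3, -0.9, -0.2]
grip_width: 0.003
```

```bash
python3 - <<'E'
from h import *
from workcell import get_obs,camera
o=get_obs();c=camera('wrist');c['o']=o
print(o['position'],o['clock'],o['ft_force'],toolshift(o,(.5638,-.0772,.176)))
print(Rn.from_quat(o['ee_rot']).as_matrix().round(3))
cv2.imwrite('pics/w8.png',cv2.resize(c['img'],None,fx=1.5,fy=1.5,interpolation=cv2.INTER_CUBIC))
E
```

```text
[ 0.56738827 -0.0773428   0.20475282] 6.55 [ 0.26087524 -0.93999438 -0.20371972] [ 0.02867599 -0.00412607  0.0005327 ]
[[ 0.019  0.973 -0.231]
 [-0.01  -0.231 -0.973]
 [-1.     0.021  0.006]]
```

View pics/w8.png

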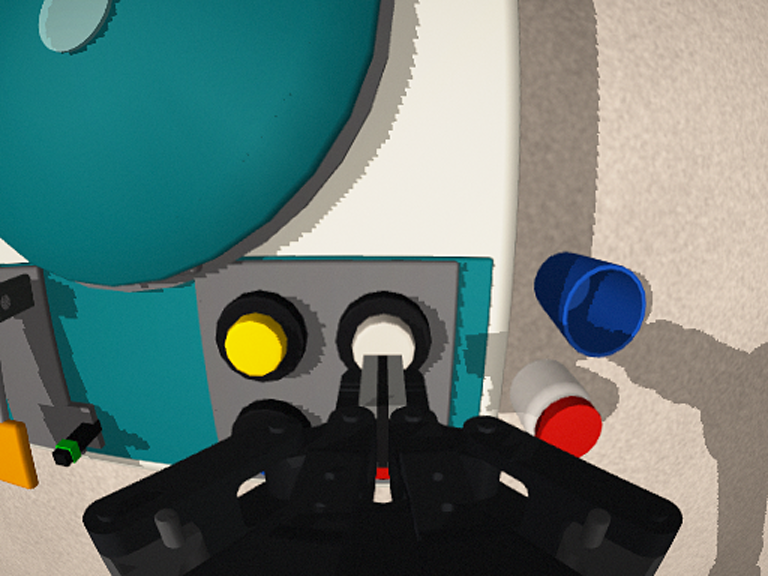

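Request:
{"fn": "play_rows", "kwargs": {"increments": "0 -0.004 0 0;0.014 0 0 0;0.01 0 0 0;0.004 0 0 0;0 0 0 0"}}

```text
clock: 7.1
position: [0.5612, -0.0709, 0.1728]
ee_rot: [0.556, 0.434, -0.551, 0.446]
ft_force: [0.4, -0.3, -0.0]
grip_width: 0.001
```

Request:
{"fn": "play_rows", "kwargs": {"increments": "-0.003 0.003 0.0055 0;0 0 0 0;0.002 0 0 0"}}

```text
clock: 7.4
position: [0.5633, -0.0772, 0.1747]
ee_rot: [0.556, 0.434, -0.55, 0.446]
ft_force: [-0.3, -0.1, 0.2]
grip_width: 0.002
```

Request:
{"fn": "play_rows", "kwargs": {"increments": "0.003 0 0 0;0.002 0 0 0;0.002 0 0 0"}}

```text
clock: 7.7
position: [0.5637, -0.0774, 0.1679]
ee_rot: [0.556, 0.434, -0.55, 0.447]
ft_force: [-2.0, 0.4, 3.0]
grip_width: -0.0
```

Request:
{"fn": "play_rows", "kwargs": {"increments": "0.002 0 0 0;0.001 0 0 0"}}

```text
clock: 7.9
position: [0.5638, -0.0774, 0.1662]
ee_rot: [0.556, 0.433, -0.55, 0.447]
ft_force: [-8.0, -0.2, 17.6]
grip_width: 0.004
```

Request:
{"fn": "play_rows", "kwargs": {"increments": "-0.004 0 0 0;-0.02 0 0 0;-0.005 0 -0.019 0;0 0 -0.02 0;0 0 -0.019 0;0 0 0 0"}}

```text
clock: 8.5
position: [0.5771, -0.0195, 0.1958]
ee_rot: [0.557, 0.432, -0.551, 0.447]
ft_force: [-0.3, 0.0, 0.4]
grip_width: 0.001
```

```bash
python3 - <<'E'
from h import *
from workcell import get_obs,camera
o=get_obs();c=camera('wrist');c['o']=o
print(o['position'],o['clock'],o['ft_force'],toolshift(o,(.577,-.0205,.176)))
print(Rn.from_quat(o['ee_rot']).as_matrix().round(3))
cv2.imwrite('pics/w9.png',cv2.resize(c['img'],None,fx=1.5,fy=1.5,interpolation=cv2.INTER_CUBIC))
E
```

```text
[ 0.57714113 -0.0195492   0.19580228] 8.5 [-0.33242163  0.03005285  0.4340102 ] [ 0.019804   -0.00034894  0.0008566 ]
[[ 0.02   0.974 -0.227]
 [-0.01  -0.227 -0.974]
 [-1.     0.022  0.005]]
```

View pics/w9.png

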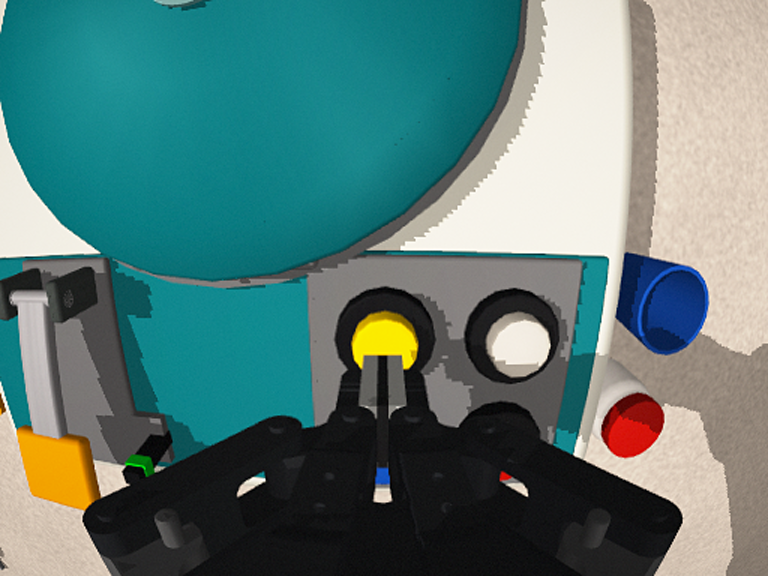

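Request:
{"fn": "play_rows", "kwargs": {"increments": "0.006 0 0 0;0.006 0 0 0;0.006 0 0 0;0 0 0 0"}}

```text
clock: 8.95
position: [0.5765, -0.0255, 0.1749]
ee_rot: [0.557, 0.431, -0.553, 0.445]
ft_force: [0.2, -0.3, 0.1]
grip_width: -0.0
```

Request:
{"fn": "play_rows", "kwargs": {"increments": "0 0 -0.005 0;0 0 0 0;0.001 0 0 0"}}

```text
clock: 9.25
position: [0.5778, -0.021, 0.1737]
ee_rot: [0.557, 0.43, -0.553, 0.445]
ft_force: [0.5, -0.3, 0.4]
grip_width: -0.005
```

Request:
{"fn": "play_rows", "kwargs": {"increments": "0.002 0 0 0;0.002 0 0 0;0.002 0 0 0"}}

```text
clock: 9.55
position: [0.578, -0.0208, 0.168]
ee_rot: [0.558, 0.43, -0.553, 0.445]
ft_force: [-2.5, -0.2, 2.6]
grip_width: -0.001
```

Request:
{"fn": "play_rows", "kwargs": {"increments": "0.002 0 0 0;0.001 0 0 0"}}

```text
clock: 9.75
position: [0.5781, -0.0208, 0.1662]
ee_rot: [0.558, 0.43, -0.553, 0.445]
ft_force: [-8.1, -0.1, 16.2]
grip_width: 0.001
```

Request:
{"fn": "play_rows", "kwargs": {"increments": "-0.004 0 0 0;-0.03 0 0 0;-0.04 0 0 0;-0.02 0 0 0;0 -0.011 -0.029 0;0 -0.011 -0.029 0;0 -0.011 -0.029 0;0 -0.011 -0.029 0;0 -0.012 -0.029 0;0 -0.012 -0.029 0;0 0 0 0;0 0 0 0"}}

```text
clock: 10.95
position: [0.5513, 0.1704, 0.2595]
ee_rot: [0.559, 0.429, -0.553, 0.445]
ft_force: [0.4, 0.4, -0.6]
grip_width: 0.001
```

```bash
python3 - <<'E'
from h import *
from workcell import get_obs,camera
o=get_obs();c=camera('wrist');c['o']=o;np.save('w10.npy',c,allow_pickle=True)
print(o['position'],o['clock'],o['ft_force'],toolshift(o,(.551,.164,.22)))
print(Rn.from_quat(o['ee_rot']).as_matrix().round(3))
cv2.imwrite('pics/w10.png',cv2.resize(c['img'],None,fx=1.5,fy=1.5,interpolation=cv2.INTER_CUBIC))
E
```

```text
[0.55133612 0.17038853 0.25946179] 10.95 [ 0.44461149  0.40741647 -0.57552055] [0.03952298 0.00026438 0.00600194]
[[ 0.021  0.971 -0.237]
 [-0.013 -0.237 -0.971]
 [-1.     0.023  0.007]]
```

View pics/w10.png

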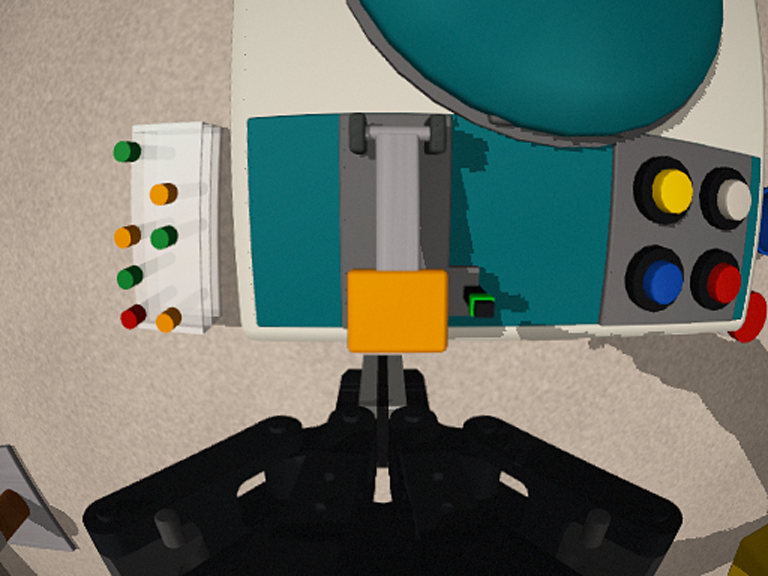

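```bash
python3 - <<'E'
from h import *
c=np.load('w10.npy',allow_pickle=True).item();o=c['o']
for n,(a,b) in {'FR':(447,350),'FL':(349,350),'RL':(349,271),'RR':(446,271),'c':(398,312)}.items():
    print(n,onz(wray(c,o,(a+.5)/1.5-.5,(b+.5)/1.5-.5),{'F':.2165,'R':.209,'c':.2125}[n[0]]).round(4))
print(toolshift(o,(.5505,.163,.21)))
E
```

```text
FR [0.5288 0.142  0.2165]
FL [0.5407 0.1893 0.2165]
RL [0.5779 0.1798 0.209 ]
RR [0.5666 0.1338 0.209 ]
c [0.5529 0.1614 0.2125]
[ 0.049522   -0.00021827  0.00702015]
```

Request:
{"fn": "play_rows", "kwargs": {"increments": "0.01 0.001 0.0075 0;0.01 0 0 0;0.01 0 0 0;0.01 0 0 0;0.005 0 0 0;0 0 0 0"}}

```text
clock: 11.6
position: [0.5519, 0.157, 0.2089]
ee_rot: [0.56, 0.427, -0.555, 0.443]
ft_force: [-0.1, 0.7, -0.8]
grip_width: 0.001
```

Request:
{"fn": "play_rows", "kwargs": {"increments": "0 -0.001 -0.0055 0;0 0 0 0;0.003 0 0 0;0.003 0 0 0"}}

```text
clock: 12.0
position: [0.553, 0.1639, 0.2036]
ee_rot: [0.56, 0.427, -0.554, 0.443]
ft_force: [0.3, -0.5, 0.0]
grip_width: -0.002
```

Request:
{"fn": "play_rows", "kwargs": {"increments": "0.003 0 0 0;0.003 0 0 0"}}

```text
clock: 12.2
position: [0.5531, 0.1641, 0.1975]
ee_rot: [0.56, 0.427, -0.554, 0.443]
ft_force: [-1.9, -0.6, 3.0]
grip_width: -0.001
```

Request:
{"fn": "play_rows", "kwargs": {"increments": "0.003 0 0 0;0.003 0 0 0;0.003 0 0 0;0.001 0 0 0"}}

```text
clock: 12.6
position: [0.553, 0.1644, 0.1873]
ee_rot: [0.56, 0.427, -0.554, 0.443]
ft_force: [-3.2, -0.5, 4.5]
grip_width: 0.0
```

```bash
python3 look.py d11 180 165 210 190; python3 - <<'E'
from workcell import get_obs
o=get_obs();print(o['position'],o['ft_force'])
E
```

```text
[0.553  0.1644 0.1873] [-3.22 -0.47  4.48] 12.6
[0.55299336 0.16444664 0.18744156] [-3.30488467  0.10599368  5.19299637]
```

View pics/d11.png

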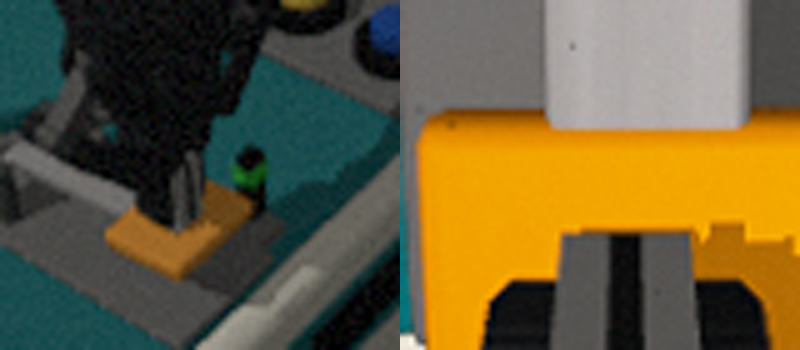

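Request:
{"fn": "play_rows", "kwargs": {"increments": "0.002 0 0 0;0.002 0 0 0"}}

```text
clock: 12.9
position: [0.5531, 0.1645, 0.1839]
ee_rot: [0.56, 0.427, -0.554, 0.444]
ft_force: [-2.8, -0.2, 6.0]
grip_width: 0.002
```

```bash
python3 - <<'E'
from h import *
from workcell import get_obs,camera
o=get_obs();c=camera('side');s=camera('scene');o2=get_obs();print(o['position'],o['ft_force'],o2['position'],o2['ft_force'])
np.save('s12.npy',s,allow_pickle=True);np.save('d12.npy',c,allow_pickle=True)
a=cv2.resize(c['img'][175:235,175:255],None,fx=8,fy=8,interpolation=cv2.INTER_CUBIC)
cv2.imwrite('pics/d12.png',a)
cv2.imwrite('pics/s12.png',cv2.resize(s['img'][160:240,260:350],None,fx=7,fy=7,interpolation=cv2.INTER_CUBIC))
E
```

```text
[0.55313044 0.1645205  0.18394009] [-2.84277972 -0.23618488  5.95010563] [0.55310539 0.16451969 0.18382827] [-3.65306416 -0.30372642  5.86767094]
```

View pics/d12.png

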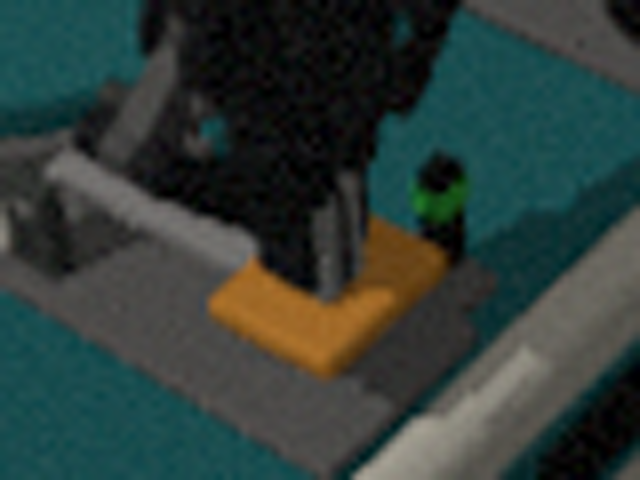

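View pics/s12.png

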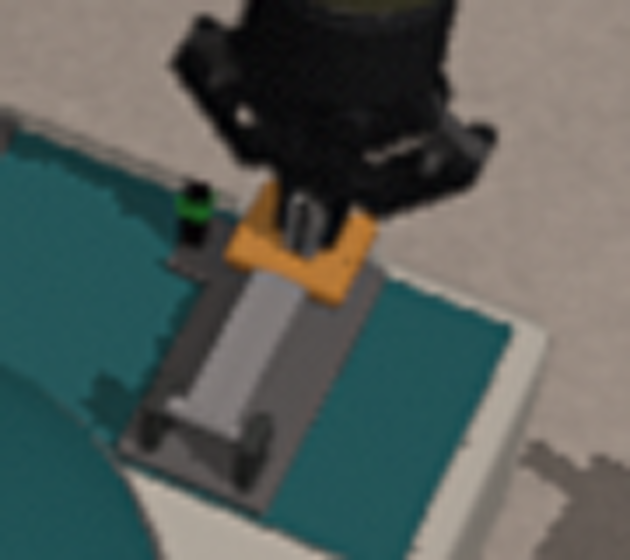

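```bash
python3 - <<'E'
from h import *
s=np.load('s12.npy',allow_pickle=True).item();d=np.load('d12.npy',allow_pickle=True).item()
g=lambda x,x0,k:(x+.5)/k-.5+x0
P={'FL':((378,230),(325,360)),'RL':((340,296),(211,297)),'FR':((270,186),(447,253))}
for k,(a,b) in P.items():
    X,r=tri([ray(s,g(a[0],260,7),g(a[1],160,7)),ray(d,g(b[0],175,8),g(b[1],175,8))]);print(k,X.round(4),np.round(r,4))
E
```

```text
FL [0.5387 0.1912 0.1975] [0.0012 0.0012]
RL [0.5749 0.1825 0.1985] [0.0001 0.0001]
FR [0.5267 0.1454 0.1972] [0.0015 0.0015]
```

Request:
{"fn": "play_rows", "kwargs": {"increments": "0.001 0 0 0;0.001 0 0 0;0 0 0 0;0 0 0 0"}}

```text
clock: 13.4
position: [0.5531, 0.1646, 0.1828]
ee_rot: [0.56, 0.427, -0.554, 0.444]
ft_force: [-2.5, -0.2, 6.5]
grip_width: 0.0
```

Request:
{"fn": "play_rows", "kwargs": {"increments": "0.001 0 0 0;0.001 0 0 0;0 0 0 0;0 0 0 0;0 0 0 0;0 0 0 0;0 0 0 0;0 0 0 0"}}

```text
clock: 14.2
position: [0.5532, 0.1646, 0.1831]
ee_rot: [0.561, 0.426, -0.554, 0.444]
ft_force: [-2.9, -0.5, 5.3]
grip_width: 0.006
```

```bash
python3 - <<'E'
from h import *
from workcell import get_obs,camera
F=[]
for i in range(6):
    c=camera('side' if i%2 else 'scene');o=get_obs();F.append(np.r_[o['position'],o['ft_force']]); 
    if i%2: d=c
    else: s=c
print(np.mean(F,0).round(4),np.array(F)[:,2].round(4),o['clock'])
np.save('s13.npy',s,allow_pickle=True);np.save('d13.npy',d,allow_pickle=True)
cv2.imwrite('pics/d13.png',cv2.resize(d['img'][175:235,175:255],None,fx=8,fy=8,interpolation=cv2.INTER_CUBIC))
cv2.imwrite('pics/s13.png',cv2.resize(s['img'][160:240,260:350],None,fx=7,fy=7,interpolation=cv2.INTER_CUBIC))
E
```

```text
[ 0.5532  0.1646  0.1831 -2.78   -0.0132  6.0067] [0.1832 0.1831 0.1831 0.1831 0.1831 0.1831] 14.5
```

View pics/d13.png

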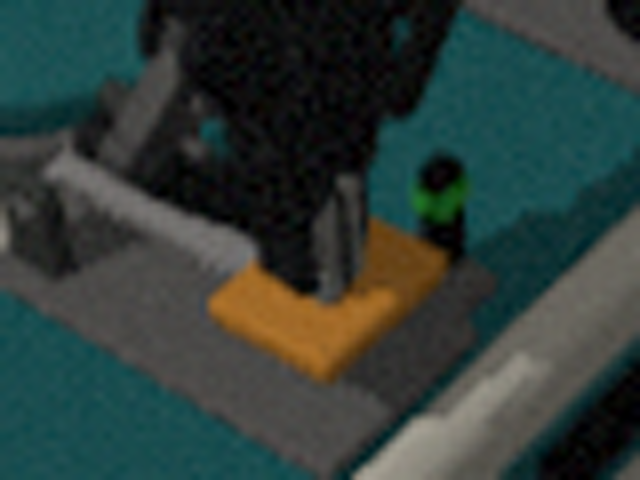

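View pics/s13.png

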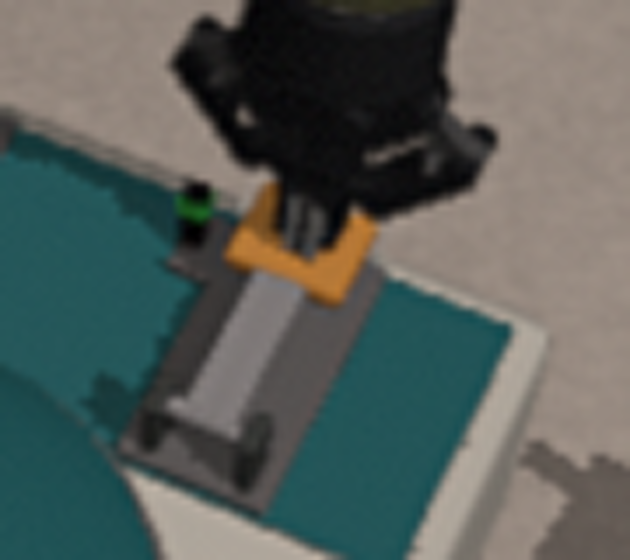

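```bash
python3 - <<'E'
from h import *
s=np.load('s13.npy',allow_pickle=True).item();d=np.load('d13.npy',allow_pickle=True).item()
mx=np.array([.9715,-.237,0]);my=np.array([.237,.9715,0]);mz=np.array([0,0,1.])
def proj(c,X):
    f=192/np.tan(np.radians(c["fov_y"])/2);p=np.array(c['R'])@X+np.array(c['t']).ravel();return np.array([f*p[0]/p[2]+c['cx'],f*p[1]/p[2]+c['cy']])
# hinge axis; pad top plane offset 5mm above hinge plane at level (35 vs 30)
c0=np.array([.5525,.1625,0]);
H=c0+mx*(.09*np.cos(.2)-.005*np.sin(-.2)*-1*-1);H[2]=.19
def corner(th,fx,fy):
    a=.2-th # slope up toward front
    f=-mx*np.cos(a)+mz*np.sin(a); n=mx*np.sin(a)+mz*np.cos(a)
    return H+f*(.09+fx)+n*.005+my*fy
print('ctr rest',corner(0,0,0))
for th in (0,.12,.16,.2,.24,.28):
    out=[]
    for n,fx,fy in(('FL',.021,.025),('FR',.021,-.025),('RL',-.021,.025)):
        X=corner(th,fx,fy);out+=[proj(s,X).round(1),proj(d,X).round(1)]
    print(th,*out)
g=lambda x,x0,k:np.round((np.array(x)+.5)/k-.5+np.array(x0),1)
print('rest FL',g((558,195),(190,145),4.5),g((293,387),(150,130),4.5),'FR',g((491,170),(190,145),4.5),g((358,320),(150,130),4.5),'RL',g((538,250),(190,145),4.5),g((228,352),(150,130),4.5))
print('now FL',g((378,230),(260,160),7),g((325,365),(175,175),8),'FR',g((270,186),(260,160),7),g((447,255),(175,175),8),'RL',g((340,298),(260,160),7),g((211,299),(175,175),8))
E
```

```text
ctr rest [0.55443007 0.16202915 0.21278057]
0 [314.  188.5] [213.2 213. ] [297.2 181.9] [229.2 198.8] [307.8 201.3] [198.3 207.2]
0.12 [313.8 190.6] [214.7 218.1] [297.2 184. ] [230.4 203.8] [307.7 202.5] [199.4 210.3]
0.16 [313.7 191.4] [215.  219.7] [297.2 184.8] [230.7 205.4] [307.7 203. ] [199.6 211.3]
0.2 [313.5 192.2] [215.3 221.2] [297.1 185.7] [230.9 206.9] [307.6 203.4] [199.9 212.3]
0.24 [313.4 193.1] [215.5 222.7] [297.  186.6] [231.1 208.4] [307.6 204. ] [200.1 213.3]
0.28 [313.2 194. ] [215.7 224.2] [296.9 187.5] [231.1 209.8] [307.5 204.5] [200.2 214.2]
rest FL [313.6 187.9] [214.7 215.6] FR [298.7 182.4] [229.2 200.7] RL [309.2 200.2] [200.3 207.8]
now FL [313.6 192.4] [215.2 220.2] FR [298.1 186.1] [230.4 206.4] RL [308.1 202.1] [200.9 211.9]
```

Request:
{"fn": "play_rows", "kwargs": {"increments": "0.001 0 0 0;0.001 0 0 0;0.0004 0 0 0;0 0 0 0;0.0004 0 0 0;0 0 0 0;0.0004 0 0 0;0 0 0 0;0.0004 0 0 0;0 0 0 0;0.0004 0 0 0;0 0 0 0;0.0004 0 0 0;0 0 0 0;0.0004 0 0 0;0 0 0 0;0.0004 0 0 0;0 0 0 0;0.0004 0 0 0;0.0004 0 0 0"}}

```text
clock: 16.5
position: [0.5532, 0.1645, 0.1828]
ee_rot: [0.561, 0.425, -0.554, 0.445]
ft_force: [-3.6, -1.7, 5.9]
grip_width: -0.003
```

Request:
{"fn": "play_rows", "kwargs": {"increments": "0.001 0 0 0;0.0005 0 0 0;0.0005 0 0 0;0.0003 0 0 0;0.0003 0 0 0;0.0003 0 0 0;0.0003 0 0 0;0.0003 0 0 0;0.0003 0 0 0;0.0003 0 0 0;0.0003 0 0 0;0.0003 0 0 0;0.0003 0 0 0;0.0003 0 0 0;0.0003 0 0 0;0.0003 0 0 0;0.0003 0 0 0;0.0003 0 0 0;0.0003 0 0 0;0.0003 0 0 0"}}

```text
clock: 18.5
position: [0.5531, 0.1645, 0.1816]
ee_rot: [0.561, 0.424, -0.554, 0.446]
ft_force: [-2.7, -0.9, 6.2]
grip_width: 0.002
```

```bash
python3 - <<'E'
from h import *
from workcell import get_obs,camera
F=[]
for i in range(6):
    c=camera('side' if i%2 else 'scene');o=get_obs();F.append(np.r_[o['position'],o['ft_force']]); 
    if i%2: d=c
    else: s=c
print(np.mean(F,0).round(4),np.array(F)[:,2].round(4),o['clock'])
a=cv2.resize(d['img'][120:240,150:330],None,fx=4,fy=4,interpolation=cv2.INTER_CUBIC)
cv2.imwrite('pics/d14.png',a);cv2.imwrite('pics/s14.png',s['img'])
E
```

```text
[ 0.5531  0.1645  0.1816 -3.3565 -0.3894  6.0464] [0.1816 0.1816 0.1816 0.1815 0.1816 0.1816] 18.8
```

View pics/d14.png

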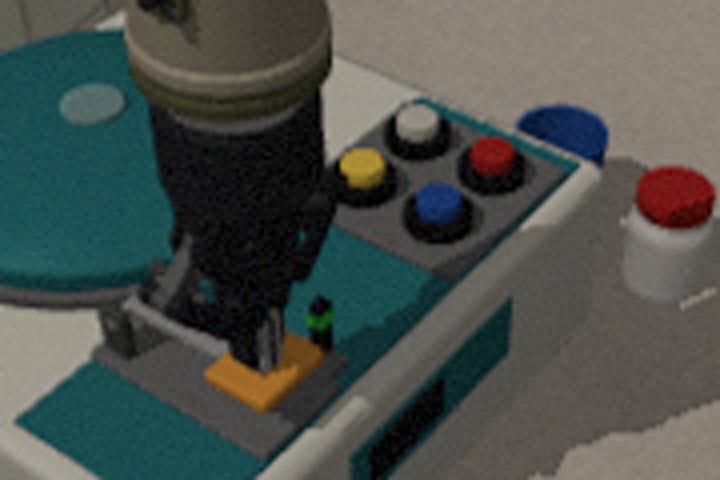

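View pics/s14.png

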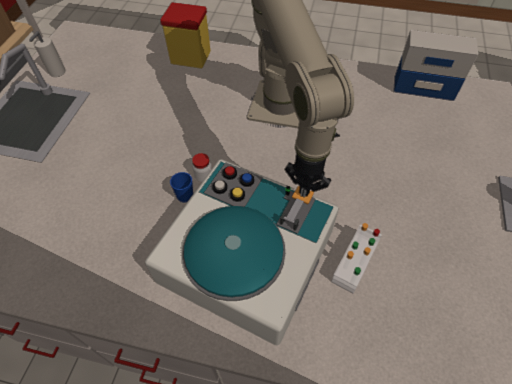

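```bash
python3 - <<'E'
from workcell import get_obs,workorder
print(workorder.hand_in()); o=get_obs();print(o['clock'],o['position'],o['ft_force'])
E
```

```text
the job is handed in; nothing more can be done
None
the job is handed in; nothing more can be done
```

I pressed the blue, white and yellow keys in that order. I then pushed the orange paddle to about halfway and handed the job in while still holding it down. No verdict was reported.

- **Keys:** Each of the three reached its bottom stop: the force climbed above the 4 N spring load, to 43 N on blue, 18 N on white and 16 N on yellow. The 43 N on blue was harder than I intended. It was the fingertips on the key, not the arm or gripper body. In the last picture all four keys are up. I never touched the red key.
- **Paddle:** I held it for about 5 s before handing in, pushing steadily with about 6 N. At the end the tool was still, at a height of 0.1816 m.
- **Paddle angle:** My estimates do not quite agree. The pictures give about 0.19–0.20 rad, the travel since contact about 0.18–0.19, and the force about 0.15. All are inside 0.14–0.26, but the force figure is near the lower edge.
- **Tube rack, jar and cup:** They look upright and unmoved in the last pictures. I did not measure them.
- **Disagreements:** The shut fingertips met things about 11 mm behind the TCP instead of the stated 8 mm ahead, so I went by the force readings. Some moves drifted about 6 mm sideways and I corrected them. The tool also tilted by about 1°, which I could not correct.

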